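Stand the entry torch in its charging cube

ROBOT

A 7-joint arm with a two-finger parallel gripper is mounted at the origin on the work surface. World frame = base frame: x ahead of the robot, y to its left, z up, the work surface at z = 0. Lengths are in mm, angles in rad, forces in N, time in s.
With the tool pointing down it reaches from about 425 to 875 mm from the base axis. Payload 9.9 kg.
Tool frame: the origin (TCP) lies on the centre line of the jaws, within the pads' length; the fingertips stand 22 mm ahead of it and the grasp point (between the pads) lies 3 mm ahead of it; x points along the fingers, y is the direction in which the jaws open and shut, and the axes are right-handed (so a half turn about x gives the same grasp; the last joint's range is limited). The gripper opens to 85 mm and grips with 20 to 120 N. Pads are 22 mm wide; open, the fingers measure 114 mm over their backs; the gripper's body (76 mm by 85 mm) begins 54 mm behind the grasp point. The pads swing forward as they close: fully open they stand 13 mm farther back than shut.
Start: joints at [1.132, 0.576, 0.025, 1.437, -0.015, 1.129, -0.057], TCP at [234.502, -632.96, 253.289] pointing down, gripper open.
Joint ranges: [-2.76, 2.76], [-0.34, 2.15], [-1.52, 1.57], [0.19, 2.46], [-1.09, 4.23], [0.17, 1.99], [-2.82, 2.82]. Speed limits (rad/s): [2.22, 2.22, 3.01, 3.01, 3.14, 3.14, 3.14].

INTERFACE

Orientations are given as a unit quaternion [x, y, z, w].
In Python, from bench import * gives the robot as it stands. Calls block until the motion is done:
- reach(position, orientation): joint-space move of the TCP to a pose.
- line_to(position, v=150, attitude=None, guard=None): straight line of the TCP; attitude=None keeps the orientation; v is the mean speed in mm/s. With guard (N) it stops when the force on the tool has changed by that much, and returns True; else False.
- move_joints(angles): joint-space move.
- grip(opening, grip_force=None): finger opening in mm; grip_force is the grip in N (None keeps the last); returns when the fingers have stopped.
- sleep(seconds).
- ik(position, orientation): joint angles nearest the present ones, or None.
- sense(): the state.
- camera(name): name is "scene" or "top" or "wrist"; returns a dict with "img" (420x560x3 uint8, red, green, blue), "fx", "fy", "cx", "cy" (pixels), "T" (4x4, takes a point from camera to world coordinates). Camera axes: x right, y up, looking along -z (the intrinsics and any distortion apply to the point x, -y, -z); pixel columns grow to the right and rows downward; lengths in mm; the calibration is good to about 2 mm. A picture is of the moment at which its call begins. There is no depth.
A pose or a line that the arm cannot do raises MotionError and nothing moves.
- job_done(): hands the job in, once; it reports no verdict.
The state is a dict: "time": time; "joint_pos": joint angles; "qvel": joint speeds; "effort": joint torques, N m; "tool_pos": TCP position; "ee_rot": TCP orientation; "wrist_force": force on the tool from outside, world axes, zero at the start; "moment": the same for the moment, N m; "finger_gap": finger opening in mm.
Only numpy, scipy, OpenCV 4.12 (cv2) and the standard library are available. Lean on these libraries where they do the work, as an engineer would, in place of code of your own. Each camera call takes 0.05 s, during which the arm holds its last target. There are 200 camera calls.

TASK

Take the yellow torch out of its wooden rest and stand it upright in the white charging cube, tapered tail fully home in the cube's tapered socket, then let go. Lower it in while holding it, do not drop it in, and leave the teal cup and the yellow headlamp where they are.

Things in the scene. Friction and masses are not known exactly. Their poses are not given: they have to be found in the camera images.
- torch_center (a point): Yellow torch, 130 mm long, about 180 g. From tail up: taper 18 to 44 mm diameter over 36 mm, black band, 44 mm barrel to 105 mm, white cap. Point: on its axis, 65 mm from either end; z runs tail to cap. Starts leaning 20 degrees, cap roughly towards the robot, loose in a fixed birch rest 80 mm wide that encloses its lowest 60 mm. Grip the barrel 85 to 100 mm up, across the lean; then turn it upright.
- dock_socket (a point): Fixed white charging cube, 84 x 84 mm, 60 mm high, with a grey round tapered socket in its top. Point: centre of the socket's mouth, level with the cube's top; z up. Mouth 45 mm diameter, narrowing 20 degrees each side like the torch's tail, which it centres. Fully home, the torch's black band is level with the cube's top, its centre about 30 mm above this point; any yaw will do.
- cup_center (a point): Bystander: teal ceramic cup, 72 mm diameter, 80 mm high, upright and loose. Point: its centre, half-way up, z up.
- headlamp_center (a point): Bystander: yellow plastic headlamp unit without its strap, 45 x 82 mm and 42 mm high, with a round black-rimmed lens on top, loose. Point: its centre, half-way up, z up.
Not all that is in view belongs to the job. Several things look just like the part that bears dock_socket: the one meant starts farthest to the robot's right.

How it is judged:
By the outcome, as a careful person would: the job done as asked, in the order asked, and still so for the second after the job is handed in, with the robot touching nothing.
It also fails if it takes over 40 s, if anything falls off the work surface, if the arm or the gripper's body presses on something with over 40 N, if the wrist force passes 120 N, or if a joint passes its speed limit or range.

## Working session

There is one attempt and no reset: what is moved stays moved. The work goes in short steps, each a Python script; the robot and the scene stay as the last script left them, time stands still between calls to the robot, and variables do not carry over. Pictures are saved under pics/ and viewed, about 8 in all and at most 12, crops included, and the job is handed in when it is done.

```bash
mkdir -p pics; ls
python3 - <<'E'
from bench import *
import cv2,numpy as np
for n in ("scene","top"):
    c=camera(n); cv2.imwrite(f"pics/{n}0.png",c["img"][:,:,::-1])
    print(n,{k:np.round(v,3).tolist() for k,v in c.items() if k!="img"})
print(sense())
E
```

```text
pics
scene {'fx': 505.654, 'fy': 505.654, 'cx': 273.426, 'cy': 212.94, 'T': [[-0.54, -0.497, 0.679, 1294.781], [0.841, -0.338, 0.422, 462.453], [0.019, 0.799, 0.601, 725.617], [0.0, 0.0, 0.0, 1.0]]}
top {'fx': 427.78, 'fy': 427.78, 'cx': 280.437, 'cy': 211.34, 'T': [[0.01, 0.988, -0.153, 388.114], [-1.0, 0.011, 0.007, -6.764], [0.009, 0.153, 0.988, 1030.625], [0.0, 0.0, 0.0, 1.0]]}
{'time': 0.1, 'joint_pos': array([ 1.13217273,  0.57646509,  0.02483641,  1.43779901, -0.01501051,
        1.12899579, -0.05646921]), 'qvel': array([ 0.00229458, -0.00255319,  0.00056234, -0.00211436,  0.0017031 ,
       -0.00025475, -0.00057242]), 'effort': array([ 5.28087141e-03, -7.67304611e+01,  2.25758985e+00, -2.86607015e+01,
        1.58567884e-02,  8.51751975e-03, -3.15234115e-05]), 'tool_pos': array([ 234.40488738, -632.60852369,  252.52596509]), 'ee_rot': array([-0.69588987, -0.12532764,  0.69611695, -0.1243039 ]), 'wrist_force': array([ 0.03764442, -0.87537779, -0.23630868]), 'moment': array([ 0.05336613,  0.02447072, -0.00158905]), 'finger_gap': 85.74287645234152}
```

View pics/scene0.png

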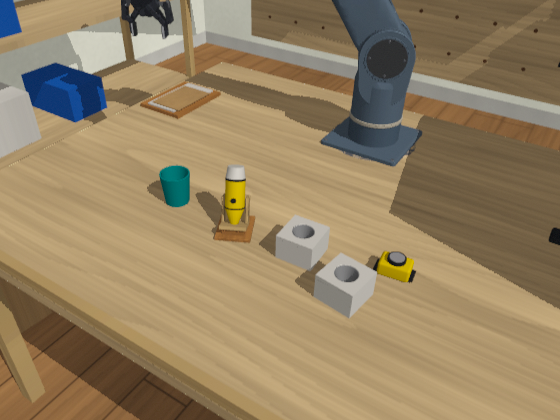

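View pics/top0.png

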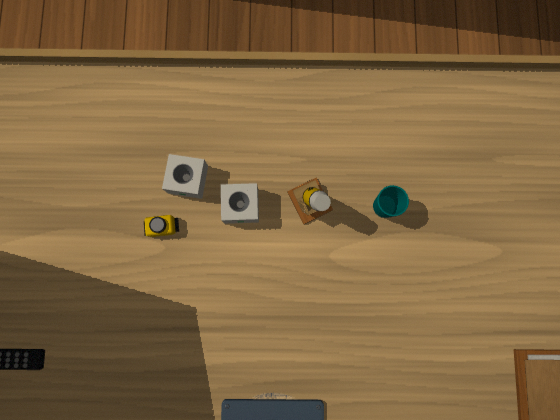

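The top view shows two white cubes: the right one, with its mouth at about (239,202), is the target, and the other is at (183,174). The torch cap is at (320,201), the cup at (390,202) and the headlamp at (158,225). In the scene view the target's mouth is at (303,232) and the torch runs from (236,170) to (235,222).

```bash
cat > h.py <<'E'
from bench import *
import cv2,numpy as np
from scipy.spatial.transform import Rotation as R
def ray(c,u,v):
    d=np.array([(u-c["cx"])/c["fx"],-(v-c["cy"])/c["fy"],-1.]); T=c["T"]
    d=T[:3,:3]@d; return T[:3,3],d/np.linalg.norm(d)
def plane(c,u,v,z):
    o,d=ray(c,u,v); return o+d*(z-o[2])/d[2]
def tri(c1,p1,c2,p2):
    o1,d1=ray(c1,*p1);o2,d2=ray(c2,*p2)
    s=np.linalg.lstsq(np.c_[d1,-d2],o2-o1,rcond=None)[0]
    a,b=o1+s[0]*d1,o2+s[1]*d2; return (a+b)/2,np.linalg.norm(a-b)
def proj(c,P):
    p=c["T"][:3,:3].T@(np.array(P)-c["T"][:3,3]); return c["cx"]-c["fx"]*p[0]/p[2],c["cy"]+c["fy"]*p[1]/p[2]
def blobs(m,amin=30):
    n,l,s,ce=cv2.connectedComponentsWithStats(m.astype(np.uint8)); return [(s[i].tolist(),ce[i].round(1).tolist()) for i in range(1,n) if s[i,4]>amin]
def hsv(c): return cv2.split(cv2.cvtColor(c["img"],cv2.COLOR_RGB2HSV).astype(int))
def save(c,n,k=1): cv2.imwrite(f"pics/{n}.png",cv2.resize(c["img"][:,:,::-1],None,fx=k,fy=k))
def down(yaw):  # tool x down, jaw axis y at world yaw
    x=np.array([0,0,-1.]);y=np.array([np.cos(yaw),np.sin(yaw),0]);return R.from_matrix(np.c_[x,y,np.cross(x,y)]).as_quat()
E
python3 - <<'E'
from h import *
t,s=camera("top"),camera("scene")
for n,c in (("top",t),("scene",s)):
    h,S,V=hsv(c)
    print(n,"yel",blobs((h>22)&(h<33)&(S>200)&(V>120)))
    w=(S<40)&(V>120); w[:150]=0; print(n,"white",blobs(w))
    g=(S<50)&(V<120)&(V>40); g[:150]=0; g[240:300 if n=="scene" else 420]&=(n=="scene"); print("grey",blobs(g))
    print("teal",blobs((h>80)&(h<95)&(S>150)))
print("mouth",plane(t,239,202,60),tri(t,(239,202),s,(303,232)),"other",plane(t,183,174,60))
print("cap",tri(t,(319.5,201),s,(236,171)))
print("cup",plane(t,390,202,80),"lamp",plane(t,158,225,42))
E
```

```text
top yel [([303, 188, 14, 17, 94], [307.8, 195.0]), ([159, 215, 13, 18, 83], [167.7, 221.8]), ([144, 217, 14, 19, 117], [148.3, 226.8])]
top white [([163, 155, 41, 39, 922], [183.0, 174.0]), ([221, 184, 37, 36, 957], [238.8, 201.7]), ([310, 191, 20, 20, 290], [319.6, 200.9]), ([528, 355, 32, 4, 120], [543.5, 356.5])]
grey [([164, 161, 44, 37, 274], [194.5, 184.8]), ([173, 164, 20, 20, 306], [182.7, 173.4]), ([229, 192, 20, 20, 316], [238.5, 201.2]), ([150, 217, 14, 15, 159], [156.7, 224.2]), ([222, 217, 37, 6, 97], [241.1, 220.4])]
teal [([373, 185, 36, 32, 858], [390.7, 201.6])]
scene yel [([225, 181, 20, 44, 690], [234.7, 200.1]), ([377, 252, 37, 30, 583], [394.7, 268.6])]
scene white [([0, 150, 16, 8, 66], [5.1, 152.1]), ([226, 165, 19, 15, 250], [235.4, 172.2]), ([276, 215, 54, 55, 1976], [301.6, 242.4]), ([314, 253, 63, 65, 2467], [344.1, 285.0]), ([390, 253, 15, 9, 103], [396.9, 256.9])]
grey [([303, 226, 11, 12, 106], [307.8, 231.8]), ([389, 252, 17, 12, 54], [396.6, 257.6]), ([344, 267, 15, 15, 168], [350.8, 274.4])]
teal [([159, 166, 30, 41, 1002], [175.3, 185.0])]
mouth [558.94774129  81.81416996  60.        ] (array([560.07720501,  81.03014263,  56.7736527 ]), np.float64(2.4318647468503394)) other [623.44279243 213.41432633  60.        ]
cap (array([550.05511216, -97.09130934, 138.64258715]), np.float64(3.0114398023572093))
cup [ 559.42090899 -261.19574685   80.        ] lamp [505.72331223 269.95754933  42.        ]
```

Run:
```python
from h import *
for yaw in (np.pi/2,-np.pi/2):
    print(yaw,ik([520,-90,330],down(yaw)))
q=sense()["joint_pos"]
best=min((y for y in (np.pi/2,-np.pi/2) if ik([520,-90,330],down(y)) is not None),key=lambda y:abs(ik([520,-90,330],down(y))-q).max())
line_to([234,-633,330]); reach([520,-90,330],down(best))
c=camera("wrist"); save(c,"w1"); print(best,c["T"].round(2).tolist(),c["fx"],c["cx"],c["cy"],sense()["time"],sense()["tool_pos"])
np.save("w1.npy",c,allow_pickle=True)
```

```text
1.5707963267948966 [ 0.6451523   0.36574032 -0.7966744   1.68245163  0.27678903  1.21053429
  1.35366869]
-1.5707963267948966 [ 0.19356692  0.29363255 -0.15050869  1.69731032  0.0474743   1.15420206
 -1.54060944]
1.5707963267948966 [[0.0, -0.95, -0.3, 442.85], [1.0, 0.0, 0.0, -91.28], [-0.0, -0.3, 0.95, 450.92], [0.0, 0.0, 0.0, 1.0]] 290.652349572957 281.6524646120669 206.9067364159787 3.1 [519.97617036 -90.994436   329.77037139]
```

View pics/w1.png

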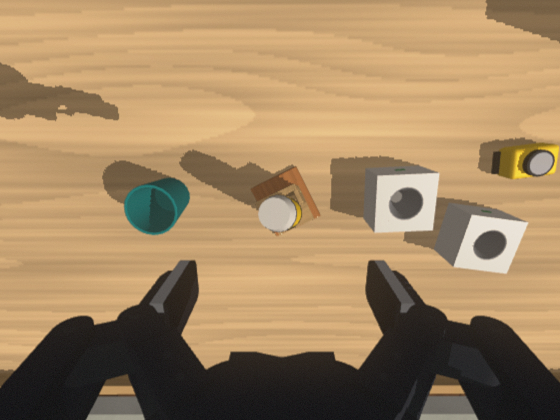

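The wrist view shows the cap at (277,213) and the rest turned about 30°, with corners near (251,190), (295,167) and (320,215). The target mouth is at (405,203), the cup at (157,208). Next I'll compute the torch axis from its line in several views, and the dock from this closer view.

```bash
python3 - <<'E'
from h import *
w=np.load("w1.npy",allow_pickle=True).item(); t,s=camera("top"),camera("scene")
print("scene yaw: dock wrist")
L=[];cap=[]
for n,c,box in (("w",w,(240,330,160,245)),("t",t,(285,345,175,225)),("s",s,(215,255,150,240))):
    h,S,V=hsv(c); b=np.zeros(h.shape,bool); b[box[2]:box[3],box[0]:box[1]]=1
    W=b&(S<45)&(V>110); Y=b&(h>22)&(h<33)&(S>200)&(V>90)
    bw,by=max(blobs(W),key=lambda k:k[0][4]),max(blobs(Y,10),key=lambda k:k[0][4]); print(n,bw,by)
    cap.append((c,bw[1])); 
    o,d1=ray(c,*bw[1]);_,d2=ray(c,*by[1]); nn=np.cross(d1,d2); L.append(nn/np.linalg.norm(nn))
    br=b&(h>5)&(h<16)&(S>120); 
    k=max(blobs(br),key=lambda k:k[0][4]); r=cv2.minAreaRect(np.argwhere(br)[:,::-1].astype(np.float32)); print("rest",k,r)
    if n!="s":
        P=np.array([plane(c,*q,5)[:2] for q in cv2.boxPoints(r)]); e=P-np.roll(P,1,0); print(P.mean(0),np.linalg.norm(e,axis=1),np.degrees(np.arctan2(e[:,1],e[:,0])))
for sel in ((0,2),(1,2),(0,1),(0,1,2)):
    v=np.linalg.svd(np.array([L[i] for i in sel]),)[2][-1]; v*=np.sign(v[2]); print(sel,v,"lean",np.degrees(np.arccos(v[2])),"az",np.degrees(np.arctan2(v[1],v[0])))
for i,j in ((0,1),(0,2),(1,2)): print("cap",tri(*cap[i],*cap[j]))
h,S,V=hsv(w)
g=(S<50)&(V<150); g[:,:380]=0; g[:,430:]=0; g[:180]=0;g[230:]=0; print(blobs(g))
print("dock", plane(w,405.5,203.5,60),plane(t,238.7,201.5,60))
E
python3 -c "
import cv2;a=cv2.imread('pics/w1.png')[145:255,230:450];cv2.imwrite('pics/w1c.png',cv2.resize(a,None,fx=3.5,fy=3.5,interpolation=cv2.INTER_CUBIC))"
```

```text
scene yaw: dock wristTraceback (most recent call last):
  File "<stdin>", line 8, in <module>
ValueError: max() iterable argument is empty
```

View pics/w1c.png

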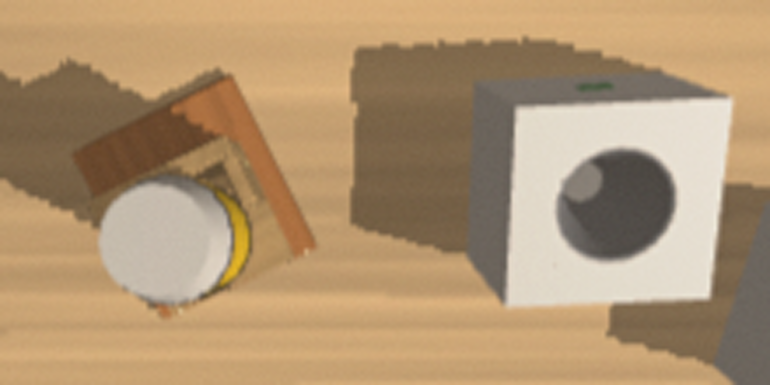

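The crop shows the rest's four base corners at (251,189), (296,166), (320,216) and (277,236), the cap's top face at about (276.6,214), and the socket mouth at about (406,203).

Run:
```python
from h import *
w=np.load("w1.npy",allow_pickle=True).item(); t,s=camera("top"),camera("scene")
P=np.array([plane(w,*q,6)[:2] for q in ((250.6,189.3),(295.7,166.4),(320,215.9),(277.1,235.9))])
e=np.roll(P,-1,0)-P; print("rest",P.mean(0),np.linalg.norm(e,axis=1),np.degrees(np.arctan2(e[:,1],e[:,0])))
print("dock",plane(w,406,203.3,60),plane(t,238.7,201.5,60))
print("captop",tri(w,(276.6,214.1),t,(319.8,201.2)),tri(w,(276.6,214.1),s,(236,169.5)))
# scene: torch axis line
h,S,V=hsv(s); m=np.zeros(h.shape,bool); m[178:230,215:255]=1; m&=(h>22)&(h<33)&(S>200)&(V>90)
for v in range(182,226,5): u=np.where(m[v])[0]; print(v,u.min(),u.max(),end="; ")
z=140
c=np.mean([plane(k,*q,134)[:2] for k,q in ((w,(276.6,214.1)),(t,(319.8,201.2)))],0); print("cap at z134",c)
for az in (-160,-150,-145):
  d=np.r_[np.sin(.349)*np.cos(np.radians(az)),np.sin(.349)*np.sin(np.radians(az)),np.cos(.349)]
  C=np.r_[c,134]
  print(az,"scene axis",[np.round(proj(s,C-k*d),1).tolist() for k in (0,25,60,100)],"tail",(C-130*d).round(1))
```

```text
rest [577.33477089 -85.11454343] [79.33262922 90.33166953 78.13610001 89.71818509] [ 117.04445654   26.54398584  -63.40356468 -152.69377666]
dock [562.46130196  82.90992635  60.        ] [560.10814309  82.53336281  60.        ]
captop (array([548.02993644, -96.5723988 , 145.44178989]), np.float64(1.8425712010290762)) (array([549.96944573, -98.04232985, 142.24331818]), np.float64(1.3734197973890858))
182 226 244; 187 226 244; 192 226 244; 197 225 244; 202 225 244; 207 226 243; 212 227 242; 217 228 240; 222 230 238; cap at z134 [551.05161438 -97.25574296]
-160 scene axis [[236.4, 173.1], [235.6, 184.3], [234.5, 199.6], [233.2, 216.8]] tail [592.8 -82.1  11.8]
-150 scene axis [[236.4, 173.1], [236.3, 184.3], [236.0, 199.8], [235.8, 217.1]] tail [589.6 -75.   11.8]
-145 scene axis [[236.4, 173.1], [236.6, 184.3], [236.9, 199.8], [237.2, 217.1]] tail [587.5 -71.8  11.8]
```

Rest and scene-line azimuths agree: the lean is 20° towards az -153°. I'll approach along the torch axis, so the tool points straight down once the torch is upright.

```bash
cat >> h.py <<'E'
A=np.radians(-153); D=np.array([np.sin(.349)*np.cos(A),np.sin(.349)*np.sin(A),np.cos(.349)])
Y=np.array([np.cos(A+np.pi*1.5),np.sin(A+np.pi*1.5),0])
Q=R.from_matrix(np.c_[-D,Y,np.cross(-D,Y)]).as_quat(); QU=down(np.arctan2(Y[1],Y[0]))
G=np.array([549.5,-97,143.])-37.5*D+3*D
E
python3 - <<'E'
from h import *
print(G,QU,ik(G+110*D,Q),ik(G,Q),ik([561,82,200],QU))
reach(G+110*D,Q); save(camera("wrist"),"w2"); print(sense()["time"],sense()["wrist_force"])
E
```

```text
[560.01170301 -91.6440198  110.57982764] [-0.1650708   0.68756936  0.1650708   0.68756936] [ 0.91227048  0.43247406 -0.90055248  2.06006305  0.29738523  0.5186409
  1.91395515] [ 0.65967206  0.58852256 -0.66265266  2.11568811  0.56699318  0.28600284
  1.65240586] [ 0.29668961  0.56908842 -0.81771717  1.78130715  0.48458378  1.00461445
  1.33140977]
4.05 [ 0.22746594 -0.21531823  0.08544346]
```

View pics/w2.png

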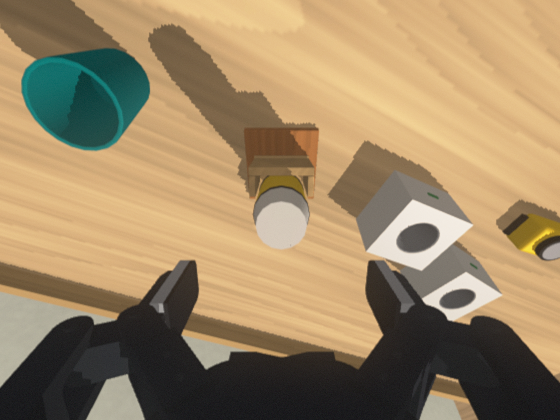

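The rest is square to the jaws, and the cap centre at (281,220) lies on the jaw centre line (col 281), so I can go in, grip and lift out along the axis.

Run:
```python
from h import *
hit=line_to(G,v=90,guard=12); print("hit",hit,sense()["tool_pos"],sense()["wrist_force"].round(1))
if not hit:
    grip(30,60); s=sense(); print(s["finger_gap"],s["wrist_force"].round(1),s["tool_pos"])
    if s["finger_gap"]>38:
        print(line_to(G+90*D,v=80,guard=25)); s=sense(); print(s["finger_gap"],s["wrist_force"].round(1),s["tool_pos"],s["time"])
        c=camera("scene"); cv2.imwrite("pics/s3.png",cv2.resize(c["img"][90:300,150:430,::-1],None,fx=2.5,fy=2.5))
```

```text
hit False [560.12884292 -91.87381874 110.98700462] [-1.2 -0.3 -0.5]
42.774365302213674 [-3.2 -1.6  7.8] [560.12642718 -92.01424729 111.09589676]
False
42.74386926470536 [-0.8 -0.1 -2.4] [ 532.47770177 -105.48245831  194.7777269 ] 7.1667
```

View pics/s3.png

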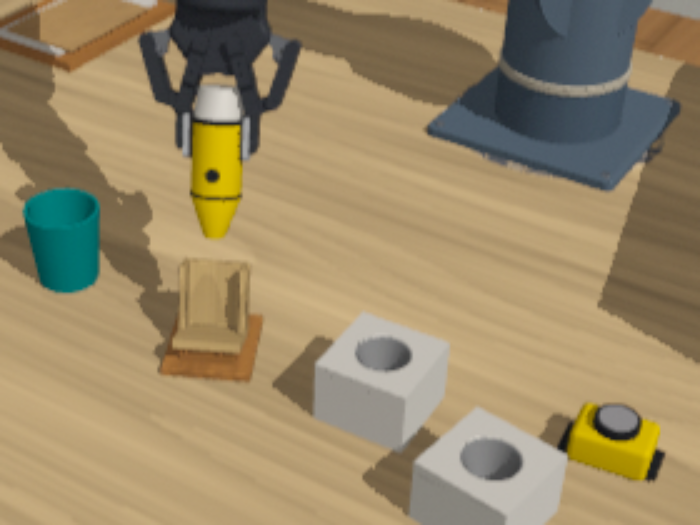

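The torch is out and held square, and the rest and its neighbours are undisturbed. Now I'll turn it upright and move above the dock.

Run:
```python
from h import *
reach([545,-80,215],QU); line_to([561.3,82.5,200],v=120)
s=sense(); print(s["tool_pos"],s["finger_gap"],s["time"],s["wrist_force"])
a=camera("scene"); b=camera("top"); np.save("c4.npy",[a,b],allow_pickle=True)
x=cv2.resize(a["img"][130:280,235:375],None,fx=2.8,fy=2.8,interpolation=cv2.INTER_CUBIC);y=cv2.resize(b["img"][140:290,180:320],None,fx=2.8,fy=2.8,interpolation=cv2.INTER_CUBIC)
cv2.imwrite("pics/s4.png",np.hstack([x,y])[:,:,::-1])
# predicted vs seen axis in scene
h,S,V=hsv(a); m=np.zeros(h.shape,bool); m[120:260,250:350]=1; m&=(h>22)&(h<33)&(S>180)&(V>70)
vs=np.where(m.sum(1)>3)[0]; print([(v,np.where(m[v])[0].min(),np.where(m[v])[0].max()) for v in vs[::4]])
p=s["tool_pos"]; print([np.round(proj(a,p-[0,0,k]),1).tolist() for k in (0,30,60,95)], "dock",np.round(proj(a,[561.3,82.5,60]),1))
```

```text
[561.32636265  81.57293663 199.94608565] 43.07360499969897 9.2833 [-0.28820084 -0.03175292 -1.81277594]
[(np.int64(173), np.int64(296), np.int64(317)), (np.int64(177), np.int64(296), np.int64(317)), (np.int64(181), np.int64(295), np.int64(316)), (np.int64(185), np.int64(295), np.int64(316)), (np.int64(189), np.int64(295), np.int64(316)), (np.int64(193), np.int64(294), np.int64(315)), (np.int64(197), np.int64(295), np.int64(315)), (np.int64(201), np.int64(296), np.int64(313)), (np.int64(205), np.int64(298), np.int64(311)), (np.int64(209), np.int64(299), np.int64(309)), (np.int64(213), np.int64(303), np.int64(306))]
[[307.6, 174.8], [306.7, 187.7], [305.8, 200.2], [304.8, 214.1]] dock [304.  231.4]
```

View pics/s4.png

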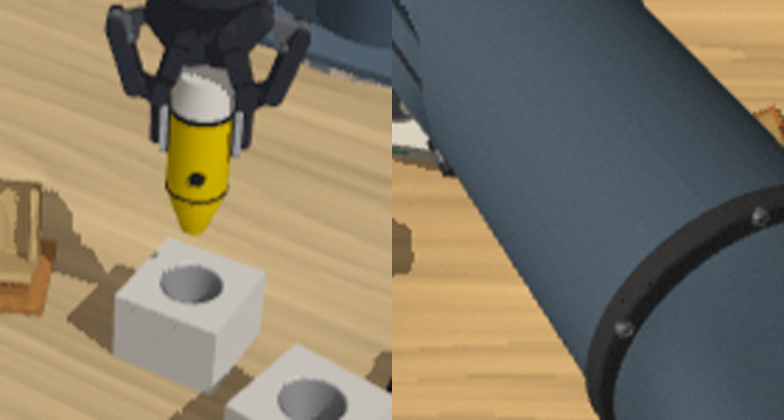

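The scene view shows the torch upright over the right cube: its axis extends to col 303.5 at the mouth's row, and the mouth centre is (303.2,231.8). The top view is blocked by the arm. I'll lower with a guard and centre by force.

Run:
```python
from h import *
f0=sense()["wrist_force"]
line_to([561.3,82.5,150],v=60)
hit=line_to([561.3,82.5,115],v=25,guard=6); s=sense(); print(hit,s["tool_pos"],(s["wrist_force"]-f0).round(2),s["moment"].round(3),s["time"])
sleep(.3); s=sense(); print(s["tool_pos"],(s["wrist_force"]-f0).round(2),s["moment"].round(3),s["finger_gap"])
a=camera("scene"); np.save("c5.npy",a,allow_pickle=True); cv2.imwrite("pics/s5.png",cv2.resize(a["img"][160:280,245:405,::-1],None,fx=4,fy=4,interpolation=cv2.INTER_CUBIC))
```

```text
False [561.87128692  83.08529834 115.45211963] [1.76 3.57 5.45] [ 0.966 -0.679  0.002] 11.9167
[561.80571039  83.03712578 115.42657818] [2.47 5.06 7.49] [ 1.198 -0.803  0.011] 42.677167024469995
```

View pics/s5.png

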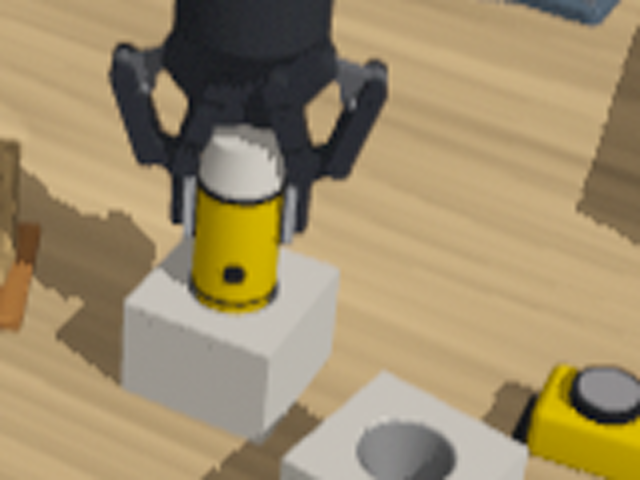

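The torch is in the socket with the band nearly level: a thin yellow strip still shows below it, at crop (235,305). The side force pushes towards +x+y, so I'll shift that way and press on gently.

Run:
```python
from h import *
f0=np.array([-.29,-.03,-1.8])
t=np.array([561.3,82.5,115.])
for i in range(5):
    f=sense()["wrist_force"]-f0
    l=f[:2]; n=np.linalg.norm(l)
    if n>1.5: t[:2]+=l/n*min(1.,n*.25)
    t[2]-=1.2 if f[2]<15 else 0
    line_to(t,v=15,guard=20); sleep(.15); s=sense(); print(t.round(1),s["tool_pos"].round(1),(s["wrist_force"]-f0).round(1),s["moment"].round(2),round(s["finger_gap"],1))
print(s["time"])
a=camera("scene"); np.save("c6.npy",a,allow_pickle=True); cv2.imwrite("pics/s6.png",cv2.resize(a["img"][195:265,265:345,::-1],None,fx=7,fy=7,interpolation=cv2.INTER_CUBIC))
```

```text
[561.9  83.3 113.8] [562.3  83.5 114.3] [ 1.9  2.  10. ] [ 0.88 -0.58  0.03] 42.7
[562.4  83.8 112.6] [562.8  83.9 114.1] [-0.4  1.8 21.6] [0.46 0.28 0.06] 42.6
[562.3  84.3 112.6] [562.8  84.  114.1] [-0.9  1.4 21.1] [0.15 0.24 0.01] 42.7
[562.   84.6 112.6] [562.8  84.  114.1] [ 0.5 -0.3 21.4] [ 0.   -0.02  0.06] 42.6
[562.   84.6 112.6] [562.8  84.1 114.1] [ 0.4  0.7 21.7] [-0.03  0.06  0.01] 42.7
14.2667
```

View pics/s6.png

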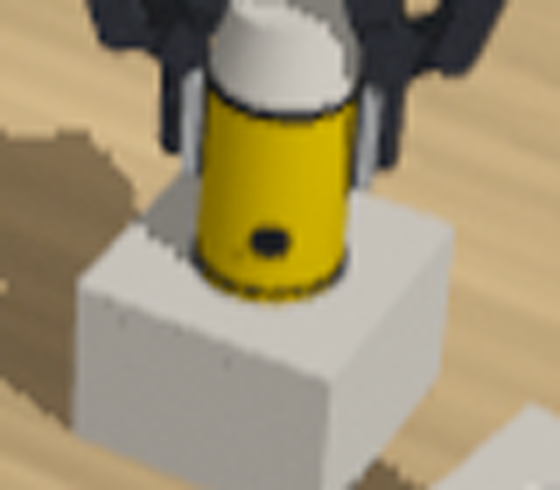

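The torch has bottomed out: z stopped at 114.1 under 21 N, with no side force or moment, and the band is at the cube's top. I'll unload, release, retreat straight up and check.

Run:
```python
from h import *
line_to([562.2,84.3,113.8],v=15); print(sense()["wrist_force"].round(1))
grip(85); print(sense()["finger_gap"],sense()["wrist_force"].round(1))
print(line_to([562.2,84.3,235],v=80,guard=10)); 
reach([480,-20,330],QU); sleep(.5)
s=sense(); print(s["tool_pos"],s["time"],s["wrist_force"].round(1))
a,b=camera("scene"),camera("top")
print("lamp/cup px before: scene (394.7,268.6),(175.3,185.0) top teal (390.7,201.6)")
for n,c in (("s",a),("t",b)):
    h,S,V=hsv(c); print(n,blobs((h>22)&(h<33)&(S>200)&(V>120)),"teal",blobs((h>80)&(h<95)&(S>150)))
print("expected captop scene for home",proj(a,[562,83,155]),"top",proj(b,[562,83,155]), "band front")
x=cv2.resize(a["img"][160:270,250:360],None,fx=3.6,fy=3.6,interpolation=cv2.INTER_CUBIC);y=cv2.resize(b["img"][150:260,180:290],None,fx=3.6,fy=3.6,interpolation=cv2.INTER_CUBIC)
cv2.imwrite("pics/s7.png",np.hstack([x,y])[:,:,::-1])
```

```text
[ 1.5  1.3 10.7]
85.27255933191663 [ 0.  -0.1 -0. ]
False
[480.07565542 -19.72428234 329.76756874] 17.9167 [-0.6 -0.6  0.5]
lamp/cup px before: scene (394.7,268.6),(175.3,185.0) top teal (390.7,201.6)
s [([294, 209, 22, 28, 453], [304.1, 222.1]), ([377, 252, 37, 30, 582], [394.7, 268.6])] teal [([159, 166, 30, 41, 1002], [175.3, 185.0])]
t [([144, 215, 29, 21, 265], [158.4, 225.3])] teal [([379, 185, 30, 32, 715], [393.3, 200.6])]
expected captop scene for home (np.float64(306.69634000535336), np.float64(194.36130027052707)) top (np.float64(234.50358943439878), np.float64(192.5988606106525)) band front
```

View pics/s7.png

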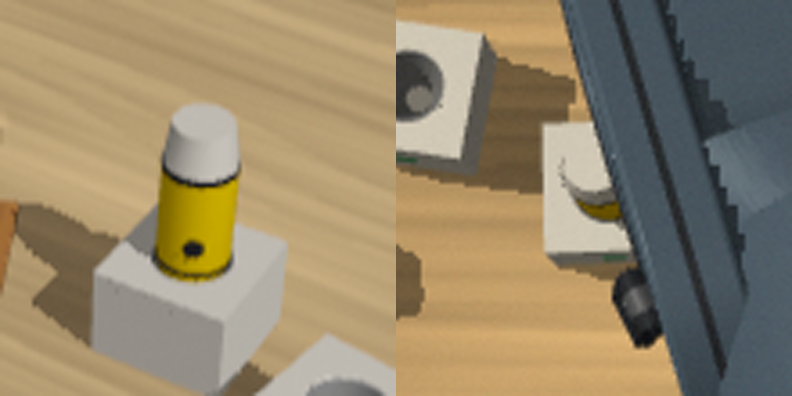

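The scene view shows the torch standing upright and released, but a thin yellow sliver below the band at crop (193,275) makes the seating uncertain to a few mm. I'll take a closer, flatter look with the wrist camera.

Run:
```python
from h import *
w=np.load("w1.npy",allow_pickle=True).item()
T0=np.eye(4); T0[:3,:3]=R.from_quat(down(np.pi/2)).as_matrix(); T0[:3,3]=[520,-91,329.8]
X=np.linalg.inv(T0)@w["T"]
best=[]
tgt=np.array([562,83,75.])
q0=sense()["joint_pos"]
for th in (35,45,55,65):
  for az in (-30,0,30,60):
    for dist in (180,230,280):
      # camera at tgt - dist*view
      e=np.radians(th); a=np.radians(az); v=np.array([np.sin(e)*np.cos(a),np.sin(e)*np.sin(a),-np.cos(e)])
      r=np.array([-np.sin(a),np.cos(a),0]); M=np.eye(4); M[:3,:3]=np.c_[r*1,np.cross(-v,r),-v]; 
      for f in (1,-1):
        M2=M.copy(); M2[:3,:2]*=f; M2[:3,3]=tgt-dist*v
        W=M2@np.linalg.inv(X); tip=W[:3,3]+22*W[:3,0]
        q=ik(W[:3,3],R.from_matrix(W[:3,:3]).as_quat())
        if q is not None: best.append((th,az,dist,f,tip.round(0).tolist(),np.abs(q-q0).max().round(2)))
for b in best: print(b)
```

```text
(35, -30, 180, 1, [574.0, 77.0, 109.0], np.float64(1.71))
(35, -30, 180, -1, [530.0, 101.0, 74.0], np.float64(1.5))
(35, -30, 230, 1, [549.0, 91.0, 150.0], np.float64(1.7))
(35, -30, 280, 1, [524.0, 106.0, 191.0], np.float64(1.69))
(35, -30, 280, -1, [481.0, 129.0, 156.0], np.float64(1.23))
(35, 0, 180, 1, [575.0, 84.0, 109.0], np.float64(1.06))
(35, 0, 230, 1, [546.0, 84.0, 150.0], np.float64(1.04))
(35, 0, 280, 1, [518.0, 84.0, 191.0], np.float64(1.0))
(35, 30, 180, 1, [573.0, 90.0, 109.0], np.float64(0.83))
(35, 30, 230, 1, [548.0, 76.0, 150.0], np.float64(0.75))
(35, 30, 280, 1, [523.0, 61.0, 191.0], np.float64(0.67))
(35, 60, 180, 1, [568.0, 95.0, 109.0], np.float64(0.67))
(35, 60, 180, -1, [544.0, 51.0, 74.0], np.float64(3.39))
(35, 60, 230, 1, [554.0, 70.0, 150.0], np.float64(0.58))
(35, 60, 230, -1, [530.0, 26.0, 115.0], np.float64(2.97))
(35, 60, 280, 1, [539.0, 45.0, 191.0], np.float64(0.53))
(35, 60, 280, -1, [516.0, 2.0, 156.0], np.float64(1.21))
(45, -30, 180, 1, [568.0, 80.0, 111.0], np.float64(2.1))
(45, -30, 230, 1, [538.0, 98.0, 146.0], np.float64(2.14))
(45, -30, 28
[... 1352 characters left out ...]
0.76))
(55, 60, 280, -1, [505.0, -18.0, 119.0], np.float64(1.15))
(65, -30, 180, 1, [557.0, 86.0, 111.0], np.float64(3.11))
(65, -30, 180, -1, [535.0, 98.0, 56.0], np.float64(1.41))
(65, -30, 230, 1, [518.0, 109.0, 132.0], np.float64(3.03))
(65, -30, 230, -1, [496.0, 121.0, 77.0], np.float64(1.35))
(65, -30, 280, 1, [479.0, 132.0, 153.0], np.float64(3.03))
(65, 60, 180, 1, [559.0, 78.0, 111.0], np.float64(1.07))
(65, 60, 180, -1, [547.0, 56.0, 56.0], np.float64(1.3))
(65, 60, 230, 1, [536.0, 39.0, 132.0], np.float64(0.93))
(65, 60, 230, -1, [524.0, 17.0, 77.0], np.float64(1.22))
(65, 60, 280, 1, [513.0, -0.0, 153.0], np.float64(0.88))
(65, 60, 280, -1, [502.0, -23.0, 99.0], np.float64(1.13))
```

Run:
```python
from h import *
w=np.load("w1.npy",allow_pickle=True).item()
T0=np.eye(4); T0[:3,:3]=R.from_quat(down(np.pi/2)).as_matrix(); T0[:3,3]=[520,-91,329.8]
X=np.linalg.inv(T0)@w["T"]; tgt=np.array([562,83,75.])
e,a=np.radians([65,60]); v=np.array([np.sin(e)*np.cos(a),np.sin(e)*np.sin(a),-np.cos(e)]); r=np.array([-np.sin(a),np.cos(a),0])
# image right must make right-handed: up = -v x r
M=np.eye(4); M[:3,:3]=np.c_[r,np.cross(-v,r),-v]; M[:3,3]=tgt-300*v
W=M@np.linalg.inv(X); reach(W[:3,3],R.from_matrix(W[:3,:3]).as_quat())
c=camera("wrist"); np.save("c8.npy",c,allow_pickle=True)
for P in ([562,83,155],[562,83,60],[562-22*v[0]/np.sin(e),83-22*v[1]/np.sin(e),60]): print(np.round(proj(c,P),1))
print(sense()["time"])
x=cv2.resize(c["img"][100:310,180:400,::-1],None,fx=2.8,fy=2.8,interpolation=cv2.INTER_CUBIC); cv2.imwrite("pics/w8.png",x)
```

```text
[282.3 286. ]
[282.3 193.9]
[282.4 183.6]
19.0333
```

View pics/w8.png

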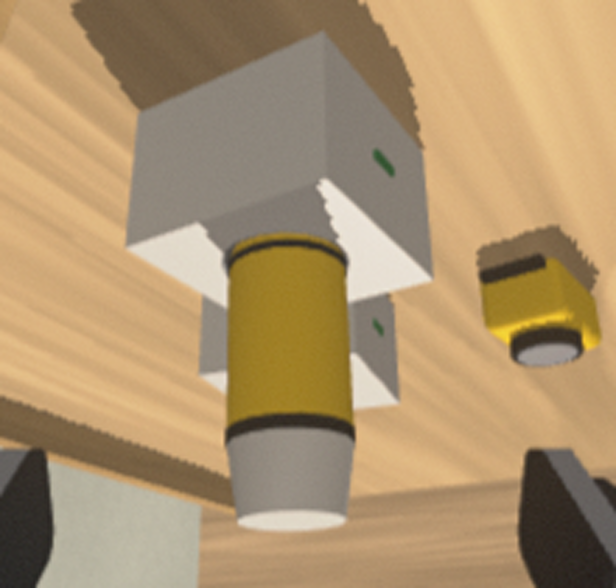

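The wrist view is upside down. It shows the cap's top at row 285.4, against 286.0 predicted for fully home (z = 155). The torch stands straight, with the band about 1–4 mm above the mouth level where the taper ends. It agrees with the hard stop felt under 21 N, so I'm handing in.

Run:
```python
from h import *
s=sense(); print(s["time"],s["wrist_force"].round(1)); job_done()
```

```text
19.0333 [-0.2 -0.   0.6]
the job is handed in; nothing more can be done
```

The torch is standing upright in the right-hand white cube, released. I gripped it across its lean, lifted it out of the rest along its own axis and turned it upright. I then lowered it in while holding it, nudging it sideways until the side force vanished. The job was handed in at about 19 s.

**Seating:**
- It reached a firm stop at 21 N down, with almost no side force or moment left.
- After release, the close view put the cap top at row 285.4, against 286.0 predicted for fully home (z = 155 mm).
- That agrees to about 1 mm, though the calibration is only good to about 2 mm.

**Bystanders:** In the scene camera, the cup and headlamp are at the same pixels as before, except for a one-pixel change in headlamp area. The top view's cup reading shifted by about 2.6 px. Its visible patch had shrunk on one side, so I put that down to the arm partly blocking it.

**Checks that did not fully agree:**
- A thin yellow line still shows below the black band, which read 1–4 mm above the cube's top. I took this as the end of the taper.
- The tool height at the stop was about 6 mm lower than my first estimate of the grip height predicted, so that estimate was probably off by that much.

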